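Show the drain-pump strainer to the inspection camera

TASK

By hand, turn the brass hex nut on the washing-machine drain pump a quarter turn anticlockwise (seen from above) so that its red keeper tongue swings off the blue strainer, then draw the strainer up out of the pump. Present it in the air to the inspection camera: the middle of its foot midway between the two orange tips, the foot pointing straight into the lens; finish while still holding it there, motionless. Do not touch the camera or its stand, leave the tongue swung aside, and leave the other things on the table where they are.

Things in the scene. Friction and masses are not known exactly. Their poses are not given: they have to be found in the camera images.
- pump: White drain pump block fixed on a steel plate, dark round motor on its +x side: 90 (x) x 180 (y) x 62 mm high. Origin: on the table under the block's centre; z up. Strainer socket (44 mm wide, 52 deep, mouth at z = 62 mm) at x = 0, y = +45 mm; nut axis at x = 0, y = -45 mm. Stands left or right of the camera, turned up to 0.4 rad.
- nut (a joint): Turn of the captive brass nut and its tongue, rad, anticlockwise from above positive, stops at -0.2 and 1.75. At 0 the red tongue points along the pump's +y, over the strainer's rim (start within 0.15 of 0); at 1.57 along the pump's -x, clear of it. Friction 0.12 N m; it stays where left and does not rise.
- nut_grip (a point): Point on the nut's axis, 100 mm above the table. Brass hexagon 30 mm across flats, 80 to 110 mm above the table, with flats facing along the tongue and every 60 degrees from it. Red tongue below it: 16 mm wide, 6 mm thick, top 79 mm above the table, reaching 68 mm from the axis. The frame turns with the nut: y along the tongue, z up.
- strainer: Loose blue plastic strainer, 0.06 to 0.13 kg. Origin: centre of its foot; z up to the handle. Basket 36 mm wide, z 0 to 50 mm; rim 64 mm wide, z 50 to 58, resting on the block; upright handle bar z 58 to 91, 40 long in x, 12 thick in y (grip it across this). Starts with its foot 12 mm above the table, yaw within 0.6 rad of the pump's; lifts straight up, out when the foot is above 62 mm.
- camera: Black inspection camera on a stand, its height preset (varies by 60 mm); do not touch. Origin: centre of the lens. z is the viewing direction, from the lens to the part, 35 degrees from vertical towards the stand's -x; y is level. Present the strainer with its z along this z (foot nearest the lens); turn about that axis does not matter.
- view (a point): Where the centre of the strainer's foot is to be held: midway between the two orange tips, on the camera's z axis 102 mm out from the lens, 178 to 239 mm above the table. Same axes as the camera. The tips (16 mm balls) end two 6 mm steel prongs, 50 mm either side along the camera's y.
- stand: Fixed camera stand: steel plate 110 x 110 x 12 mm centred 45 mm along +x from the origin, and a 14 mm post at 75 mm along +x, up to 177 mm. Origin: on the table; the lens is above it, 20 mm along +x. z up.
- detergent: White detergent bottle, blue cap, 68 mm wide, 190 mm high, behind the work. Origin: centre of its underside. Leave it.
- jar: Green glass jar, 64 mm wide, 90 mm high. Origin: centre of its underside. Leave it.
- mug: White mug, 76 mm wide, 90 mm high, handle at its +y. Origin: centre of its underside. Leave it.
- seal: Black rubber seal ring lying flat, 60 mm wide, 12 mm high. Origin: centre of its underside. Leave it.
- brush: Small cleaning brush lying on the table along its x. Origin: underside. Leave it.
- screwdriver: Screwdriver lying on the table along its x, handle to -x. Origin: underside. Leave it.
Mind the look-alikes: they are no part of the job. Of the things that look like the strainer, the middle-sized one is meant.

How it is judged:
By the outcome, as a careful person would: the job done as asked, in the order asked, and still so for the second after the job is handed in, while the arm keeps its last pose, push and grip.
It also fails if it takes over 53 s, if anything falls off the work surface, if the arm or the gripper's body presses on something with over 40 N, if the wrist force passes 120 N, or if a joint passes its speed limit or range.

ROBOT

A 6-joint arm with a two-finger parallel gripper is mounted at the origin on the work surface. World frame = base frame: x ahead of the robot, y to its left, z up, the work surface at z = 0. Lengths are in m, angles in rad, forces in N, time in s.
With the tool pointing down it reaches from about 0.35 to 0.975 m from the base axis. Payload 4.9 kg.
Tool frame: the origin (TCP) lies between the finger pads; the fingertips stand 14 mm ahead of it and the grasp point (between the pads) lies 5 mm behind it; z points along the fingers, y is the line along which they close (so a half turn about z gives the same grasp; the last joint's range is limited). The gripper opens to 85 mm and grips with 20 to 120 N. Pads are 22 mm wide; open, the fingers measure 114 mm over their backs; the gripper's body (76 mm by 85 mm) begins 54 mm behind the grasp point. The pads swing forward as they close: fully open they stand 13 mm farther back than shut.
Start: joints at [-1.3, 0.053, 1.613, -0, 1.476, -0.119], TCP at [0.237, -0.578, 0.245] pointing down, gripper open.
Joint ranges: [-3.01, 3.01], [-1.01, 2.22], [0.06, 2.58], [-1.02, 4.17], [0.09, 2.62], [-3.14, 3.14]. Speed limits (rad/s): [2.57, 2.57, 3.14, 3.14, 3.14, 3.14].

INTERFACE

Orientations are given as a rotation vector (axis times angle).
In Python, from workcell import readout, capture, camera_info, ticket gives the robot as it stands. The module is installed in compiled form; this text tells all that it offers.
- The arm moves only by the tool carry_out, never from a script. Its argument "plan" is a list of rows, each an object with "travel": the shift along the tool's x, y, z in units of 2 cm (1.0 is 2 cm), a list of three; "twist": the turn, a rotation vector about the tool's x, y, z in units of 6 degrees (1.0 is 6 degrees), a list of three. A call has 1 to 10 rows; each row shifts and turns the commanded pose from where the row before left it, along the tool's axes as they then stand; what a row does not reach is not made up. A row lasts 1/12 s, in which the tool goes at most 41.7 mm and 7.16 degrees, less where a joint would pass 70% of its speed; a pose out of reach is approached as far as the arm can. A call with a number of a shift or a turn outside -1 to 1 is refused whole. A call with a gripper value outside its range is refused whole. "fingers" is the closure, from 0 (fully open) to 1 (shut), set as the call begins (left out, the last holds). The fingers move at their own pace and stop on an object; "force" is the grip in N (left out, the last holds). Time passes only in rows, so rows that do not move let the fingers close. It gives the time, the measured TCP pose, the force, the opening and the grip force at its end, in the units of the state.
- readout.state(): the state, without advancing time (a new reading comes with each control period).
- capture(name): name is "side" or "top"; returns the picture (384x512x3 uint8, red, green, blue); there is no depth.
- camera_info(name): a dict with "mtx" (3x3 intrinsics, pixels), "world_to_cam" (4x4, takes a point from world to camera coordinates). Camera axes: x right, y up, looking along -z (the intrinsics and any distortion apply to the point x, -y, -z); pixel columns grow to the right and rows downward; lengths in m; the calibration is good to about 2 mm. A picture is of the moment at which its call begins. camera_info takes no time and is no camera call.
- ticket.job_done(): hands the job in; it is judged then, once.
The state is a dict: "clock": time; "q": joint angles; "qd": joint speeds; "joint_efforts": joint torques, N m; "eef_pos": TCP position; "ee_rot": TCP orientation; "force": force on the tool from outside, world axes, zero at the start; "ft_torque": the same for the moment, N m; "finger_gap": finger opening in m; "grasp_force": force on a finger pad.
Only numpy, scipy, OpenCV 4.12 (cv2) and the standard library are available. Lean on these libraries where they do the work, as an engineer would, in place of code of your own. Each camera call takes 0.05 s, during which the arm holds its last target. There are 200 camera calls.

## Working session

There is one attempt and no reset: what is moved stays moved. The work goes in short steps, Python scripts to look and compute and a tool call to move; the robot and the scene stay as the last step left them, time stands still between calls to the robot, and variables do not carry over. Pictures are saved under pics/ and viewed, at most 10 in all, crops included, and the job is handed in when it is done.

Besides the shell and the picture viewer there is one more tool, called after "Call:" as a command line: name --argument value ..., lists and objects as JSON in quotes. carry_out: Moves the arm, as the interface text tells. Shifts and turns lie within -1 to 1; 1 stands for 2 cm of shift or 6 degrees of turn. Its arguments: {"type":"object","properties":{"plan":{"type":"array","items":{"type":"object","properties":{"travel":{"type":"array","items":{"type":"number","minimum":-1,"maximum":1}},"twist":{"type":"array","items":{"type":"number","minimum":-1,"maximum":1}}}}},"fingers":{"type":"number"},"force":{"type":"number"}},"required":["plan"]}

```bash
mkdir -p pics; python3 - <<'E'
from workcell import readout, capture, camera_info
import cv2
for n in("side","top"):
    cv2.imwrite(f"pics/{n}0.png",cv2.cvtColor(capture(n),cv2.COLOR_RGB2BGR)); print(n,camera_info(n))
print(readout.state())
E
```

```text
side {'mtx': array([[425.27442185,   0.        , 257.81933025],
       [  0.        , 425.27442185, 191.07631147],
       [  0.        ,   0.        ,   1.        ]]), 'world_to_cam': array([[-0.81600604, -0.57796898,  0.00927351,  0.48381682],
       [ 0.32587653, -0.44672016,  0.83321401, -0.2924687 ],
       [-0.47742919,  0.68292969,  0.55287288, -1.06078364],
       [ 0.        ,  0.        ,  0.        ,  1.        ]])}
top {'mtx': array([[369.5181653 ,   0.        , 249.30290828],
       [  0.        , 369.5181653 , 186.17575959],
       [  0.        ,   0.        ,   1.        ]]), 'world_to_cam': array([[ 0.01879184, -0.99980798, -0.00555659, -0.01855561],
       [ 0.98981389,  0.01781899,  0.14124785, -0.59431145],
       [-0.14112172, -0.00815429,  0.98995867, -1.06907634],
       [ 0.        ,  0.        ,  0.        ,  1.        ]])}
{'clock': 0.1, 'q': array([-1.30001163e+00,  5.32956697e-02,  1.61418264e+00,  1.62265757e-05,
        1.47599919e+00, -1.19026518e-01]), 'qd': array([-0.00018109, -0.00156787, -0.00453329,  0.00095925,  0.0021754 ,
       -0.00123697]), 'joint_efforts': array([ 5.04567925e-04, -3.94898272e+01, -3.71363711e+01, -1.21560338e-04,
        3.84450745e-03, -2.24290027e-07]), 'eef_pos': array([ 0.23735014, -0.57758602,  0.24416744]), 'ee_rot': array([-3.08026502e+00, -6.08077982e-01,  1.99022362e-04]), 'force': array([ 0.1655046 ,  0.15582725, -0.16418544]), 'ft_torque': array([-0.01144877, -0.00116729,  0.02868191]), 'grasp_force': 0.0, 'finger_gap': 0.08511913819109368}
```

View pics/side0.png

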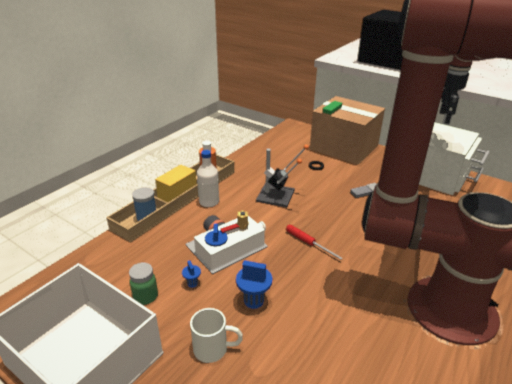

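View pics/top0.png

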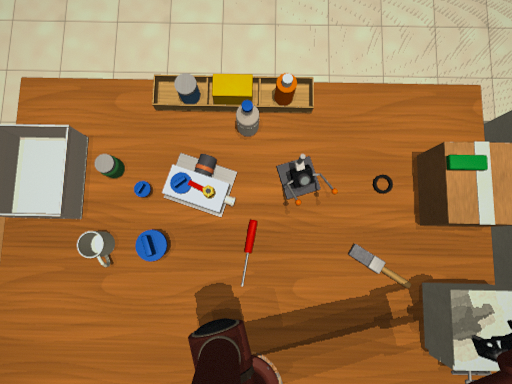

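The top view shows three blue strainers: small at (143,189), medium in the pump at (181,182) and large at (151,245). The one in the pump is middle-sized and sits under the red tongue, so it is the one meant. The nut is at (208,191), and the camera's orange tips are at about (297,203) and (334,191). I'll confirm this in enlarged crops.

```bash
python3 - <<'E'
import cv2,numpy as np
t=cv2.imread("pics/top0.png");s=cv2.imread("pics/side0.png")
def cr(im,x,y,w,h,k): 
    return cv2.resize(im[y:y+h,x:x+w],None,fx=k,fy=k,interpolation=cv2.INTER_CUBIC)
a=np.hstack([cr(t,155,145,100,75,4),cr(t,265,145,100,75,4)])
b=np.hstack([cr(s,180,195,100,75,4),cr(s,235,140,100,75,4)])
m=np.vstack([a,b])
for i in range(0,800,40):
    cv2.line(m,(i,0),(i,5),(255,255,255),1);cv2.line(m,(i,300),(i,305),(255,255,255),1)
cv2.imwrite("pics/m1.png",m)
E
```

```text
(no output)
```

View pics/m1.png

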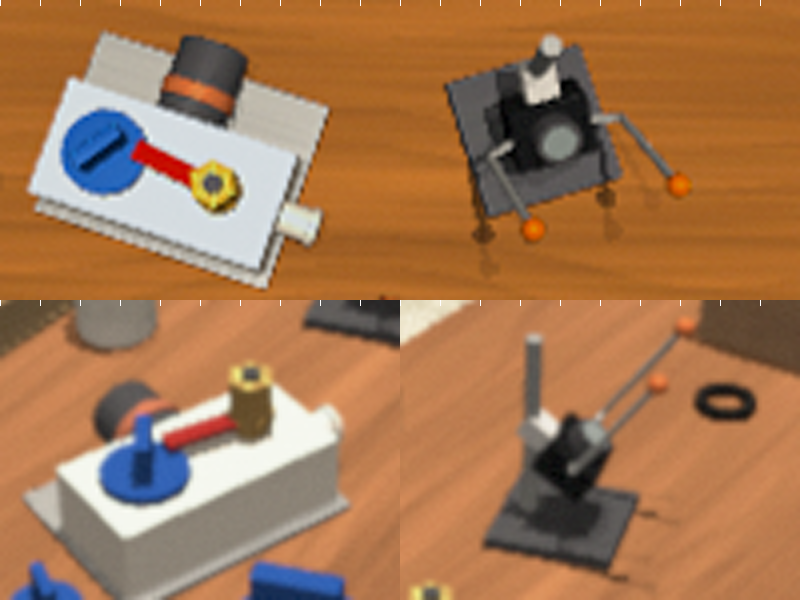

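The crop confirms it: the tongue lies over the medium strainer's rim. I'll triangulate the key points from both views.

```bash
cat > h.py <<'E'
import numpy as np
from workcell import camera_info
from scipy.optimize import least_squares
C={n:camera_info(n) for n in("side","top")}
def proj(n,p):
    c=C[n]; q=c["world_to_cam"]@np.append(p,1); v=c["mtx"]@np.array([q[0],-q[1],-q[2]]); return v[:2]/v[2]
def tri(t,s):
    r=least_squares(lambda p:np.r_[proj("top",p)-t,proj("side",p)-s],[.5,0,.1]); return r.x,np.abs(r.fun).max()
def onz(n,uv,z):
    r=least_squares(lambda p:proj(n,[p[0],p[1],z])-uv,[.5,0]); return r.x
o={'TL':(155,145),'TR':(265-100,145),'SL':(180,195-75),'SR':(235-100,140-75)}
def px(k,u,v): return np.array([o[k][0]+(u+.5)/4-.5,o[k][1]+(v+.5)/4-.5])
E
python3 - <<'E'
from h import *
np.set_printoptions(precision=4,suppress=True)
T=lambda u,v:px('TL' if u<400 else 'TR',u,v); S=lambda u,v:px('SL' if u<400 else 'SR',u,v)
P={}
for n,t,s in [('nut',(213,184),(251,372)),('tipA',(533,229),(657,383)),('tipB',(679,184),(685,325)),('rim',(104,151),(145,472)),('lens',(559,143),(593,432)),
 ('c1',(70,80),(185,0)),('c2',(30,190),(60,468)),('c3',(265,268),(125,540)),('cR',(265,268),(338,440)),('posttop',(551,45),(534,337)),('bar',(103,145),(143,421))]:
    P[n],e=tri(T(*t),S(*s)); print(n,P[n],round(e,2))
print('rim@.07',onz('top',T(104,151),.07),onz('side',S(145,472),.07))
print('nut@.11',onz('top',T(213,184),.11),onz('side',S(251,372),.11))
c=[onz('top',T(*u),.062) for u in((70,80),(298,157),(265,268),(30,190))]; print('block corners',np.array(c),np.mean(c,0))
for k in ((0,1),(1,2),(2,3),(3,0)): d=c[k[1]]-c[k[0]]; print(np.hypot(*d),np.arctan2(d[1],d[0]))
print('tongue end', onz('top',T(135,151),.079))
print('bar ends top',onz('top',T(79,162),.103),onz('top',T(126,132),.103))
a,b=P['tipA'],P['tipB'];m=(a+b)/2;d=a-b;print('view',m,'len',np.linalg.norm(d),'ang',np.arctan2(d[1],d[0]))
E
```

```text
nut [0.5702 0.1082 0.1131] 0.18
tipA [ 0.5359 -0.136   0.1818] 0.15
tipB [ 0.5668 -0.2315  0.1824] 0.02
rim [0.5984 0.1946 0.0668] 0.1
lens [ 0.6071 -0.1646  0.0984] 0.45
c1 [0.5849 0.1476 0.4056] 0.51
c2 [0.5883 0.2534 0.1069] 8.89
c3 [ 0.5946  0.1256 -0.0627] 22.42
cR [0.5166 0.0751 0.0557] 0.42
posttop [ 0.6593 -0.1487  0.1777] 0.01
bar [0.5992 0.1891 0.1069] 0.82
rim@.07 [0.5982 0.1941] [0.5955 0.1974]
nut@.11 [0.5701 0.1083] [0.5733 0.105 ]
block corners [[0.6525 0.2235]
 [0.5975 0.052 ]
 [0.515  0.074 ]
 [0.5694 0.249 ]] [0.5836 0.1496]
0.18008035292439417 -1.880874612880012
0.08535642108173531 2.8813578701441083
0.18330431050383095 1.269868537897122
0.08693389479456903 -0.2981560926902006
tongue end [0.5973 0.1698]
bar ends top [0.5851 0.2051] [0.6073 0.1726]
view [ 0.5513 -0.1838  0.1821] len 0.1003753148160887 ang 1.8836255316671409
```

```bash
cat >> h.py <<'E'
from scipy.spatial.transform import Rotation as Ro
from workcell import readout
def down(yaw_y):  # tool down, y at heading yaw_y
    y=np.array([np.cos(yaw_y),np.sin(yaw_y),0]);z=np.array([0,0,-1.]);return np.column_stack([np.cross(y,z),y,z])
def go(p,R):
    "total shift (tool axes now, 2cm units), total twist, shift in final axes"
    s=readout.state();R0=Ro.from_rotvec(s["ee_rot"]).as_matrix();d=np.array(p)-s["eef_pos"]
    f=lambda a:np.round(a,3).tolist()
    print("t",round(s["clock"],2),"shift",f(R0.T@d/.02),"twist",f(Ro.from_matrix(R0.T@R).as_rotvec(degrees=True)/6),"shift_after",f(R.T@d/.02),"q",f(s["q"]),"pos",f(s["eef_pos"]),"F",f(s["force"]),"gap",s["finger_gap"],"gf",s["grasp_force"])
E
python3 -c "
from h import *
go([.570,.1075,.29],down(-.938))"
```

```text
t 0.1 shift [28.402, -25.368, -2.237] twist [-0.017, -0.004, -2.32] shift_after [33.67, -17.785, -2.292] q [-1.3, 0.053, 1.614, 0.0, 1.476, -0.119] pos [0.237, -0.578, 0.244] F [0.166, 0.156, -0.164] gap 0.08511913819109368 gf 0.0
```

Call:
carry_out --plan '[{"travel": [0, 0, -0.76], "twist": [0, 0, -0.77]}, {"travel": [0, 0, -0.76], "twist": [0, 0, -0.77]}, {"travel": [0, 0, -0.76], "twist": [0, 0, -0.77]}, {"travel": [0.96, -0.508, 0]}, {"travel": [0.96, -0.508, 0]}, {"travel": [0.96, -0.508, 0]}, {"travel": [0.96, -0.508, 0]}, {"travel": [0.96, -0.508, 0]}, {"travel": [0.96, -0.508, 0]}, {"travel": [0.96, -0.508, 0]}]' --fingers 0 --force 60

```text
validation failed for argument at $.pl...
```

Call:
carry_out --plan '[{"travel": [0.96, -0.508, 0]}, {"travel": [0.96, -0.508, 0]}, {"travel": [0.96, -0.508, 0]}, {"travel": [0.96, -0.508, 0]}, {"travel": [0.96, -0.508, 0]}, {"travel": [0.96, -0.508, 0]}, {"travel": [0.96, -0.508, 0]}, {"travel": [0.96, -0.508, 0]}, {"travel": [0.96, -0.508, 0]}, {"travel": [0.96, -0.508, 0]}]'

```text
validation failed for argument at $.pl...
```

Call:
carry_out --plan '[{"travel": [0.96, -0.508, 0]}, {"travel": [0.96, -0.508, 0]}, {"travel": [0.96, -0.508, 0]}, {"travel": [0.96, -0.508, 0]}, {"travel": [0.96, -0.508, 0]}, {"travel": [0.96, -0.508, 0]}, {"travel": [0.96, -0.508, 0]}, {"travel": [0.96, -0.508, 0]}, {"travel": [0.96, -0.508, 0]}, {"travel": [0.96, -0.508, 0]}]'

```text
validation failed for argument at $.pl...
```

```bash
python3 -c "
from h import *
go([.570,.1075,.29],down(-.938))"
```

```text
t 0.1 shift [28.402, -25.368, -2.237] twist [-0.017, -0.004, -2.32] shift_after [33.67, -17.785, -2.292] q [-1.3, 0.053, 1.614, 0.0, 1.476, -0.119] pos [0.237, -0.578, 0.244] F [0.166, 0.156, -0.164] gap 0.08511913819109368 gf 0.0
```

Each row apparently needs both fields.

Call:
carry_out --plan '[{"travel": [0, 0, -0.76], "twist": [0, 0, -0.77]}, {"travel": [0, 0, -0.76], "twist": [0, 0, -0.77]}, {"travel": [0, 0, -0.76], "twist": [0, 0, -0.77]}, {"travel": [0.96, -0.51, 0], "twist": [0, 0, 0]}, {"travel": [0.96, -0.51, 0], "twist": [0, 0, 0]}, {"travel": [0.96, -0.51, 0], "twist": [0, 0, 0]}, {"travel": [0.96, -0.51, 0], "twist": [0, 0, 0]}, {"travel": [0.96, -0.51, 0], "twist": [0, 0, 0]}, {"travel": [0.96, -0.51, 0], "twist": [0, 0, 0]}, {"travel": [0.96, -0.51, 0], "twist": [0, 0, 0]}]' --fingers 0 --force 60

```text
clock: 0.93
eef_pos: [0.304, -0.4399, 0.2902]
ee_rot: [-2.985, -0.975, 0.0]
force: [0.2, -0.0, -1.2]
finger_gap: 0.0853
grasp_force: 0.0
```

```bash
python3 -c "
from h import *
go([.570,.1075,.29],down(-.938))"
```

```text
t 0.93 shift [26.893, -14.237, 0.032] twist [-0.01, -0.002, -0.012] shift_after [26.91, -14.204, 0.012] q [-1.105, -0.187, 1.767, 0.0, 1.563, -0.166] pos [0.304, -0.44, 0.29] F [0.168, -0.034, -1.227] gap 0.08529878206039399 gf 0.0
```

Call:
carry_out --plan '[{"travel": [0.96, -0.51, 0], "twist": [0, 0, 0]}, {"travel": [0.96, -0.51, 0], "twist": [0, 0, 0]}, {"travel": [0.96, -0.51, 0], "twist": [0, 0, 0]}, {"travel": [0.96, -0.51, 0], "twist": [0, 0, 0]}, {"travel": [0.96, -0.51, 0], "twist": [0, 0, 0]}, {"travel": [0.96, -0.51, 0], "twist": [0, 0, 0]}, {"travel": [0.96, -0.51, 0], "twist": [0, 0, 0]}, {"travel": [0.96, -0.51, 0], "twist": [0, 0, 0]}, {"travel": [0.96, -0.51, 0], "twist": [0, 0, 0]}, {"travel": [0.96, -0.51, 0], "twist": [0, 0, 0]}]'

```text
clock: 1.77
eef_pos: [0.3986, -0.2442, 0.2904]
ee_rot: [-2.986, -0.975, 0.001]
force: [0.4, 0.1, 0.1]
finger_gap: 0.0852
grasp_force: 0.0
```

Call:
carry_out --plan '[{"travel": [0.96, -0.51, 0], "twist": [0, 0, 0]}, {"travel": [0.96, -0.51, 0], "twist": [0, 0, 0]}, {"travel": [0.96, -0.51, 0], "twist": [0, 0, 0]}, {"travel": [0.96, -0.51, 0], "twist": [0, 0, 0]}, {"travel": [0.96, -0.51, 0], "twist": [0, 0, 0]}, {"travel": [0.96, -0.51, 0], "twist": [0, 0, 0]}, {"travel": [0.96, -0.51, 0], "twist": [0, 0, 0]}, {"travel": [0.96, -0.51, 0], "twist": [0, 0, 0]}, {"travel": [0.96, -0.51, 0], "twist": [0, 0, 0]}, {"travel": [0.96, -0.51, 0], "twist": [0, 0, 0]}]'

```text
clock: 2.6
eef_pos: [0.4933, -0.0486, 0.2903]
ee_rot: [-2.986, -0.976, 0.001]
force: [-0.1, -0.0, 0.2]
finger_gap: 0.0853
grasp_force: 0.0
```

Call:
carry_out --plan '[{"travel": [0.96, -0.51, 0], "twist": [0, 0, 0]}, {"travel": [0.96, -0.51, 0], "twist": [0, 0, 0]}, {"travel": [0.96, -0.51, 0], "twist": [0, 0, 0]}, {"travel": [0.96, -0.51, 0], "twist": [0, 0, 0]}, {"travel": [0.96, -0.51, 0], "twist": [0, 0, 0]}, {"travel": [0.96, -0.51, 0], "twist": [0, 0, 0]}, {"travel": [0.96, -0.51, 0], "twist": [0, 0, 0]}, {"travel": [0.96, -0.51, 0], "twist": [0, 0, 0]}, {"travel": [0, 0, 0], "twist": [0, 0, 0]}, {"travel": [0, 0, 0], "twist": [0, 0, 0]}]'

```text
clock: 3.43
eef_pos: [0.5688, 0.1074, 0.2901]
ee_rot: [-2.985, -0.978, 0.003]
force: [-1.0, -0.3, -0.5]
finger_gap: 0.0854
grasp_force: 0.0
```

```bash
python3 -c "
from h import *
go([.570,.1075,.097],down(-.938))"
```

```text
t 3.43 shift [0.066, 0.039, 9.653] twist [-0.006, 0.015, 0.005] shift_after [0.051, 0.033, 9.653] q [0.058, -0.078, 1.669, -0.0, 1.553, 0.996] pos [0.569, 0.107, 0.29] F [-1.043, -0.32, -0.523] gap 0.08544406652903841 gf 0.0
```

Call:
carry_out --plan '[{"travel": [0.05, 0.04, 1], "twist": [0, 0, 0]}, {"travel": [0, 0, 1], "twist": [0, 0, 0]}, {"travel": [0, 0, 1], "twist": [0, 0, 0]}, {"travel": [0, 0, 1], "twist": [0, 0, 0]}, {"travel": [0, 0, 1], "twist": [0, 0, 0]}, {"travel": [0, 0, 1], "twist": [0, 0, 0]}, {"travel": [0, 0, 1], "twist": [0, 0, 0]}, {"travel": [0, 0, 0.5], "twist": [0, 0, 0]}, {"travel": [0, 0, 0], "twist": [0, 0, 0]}, {"travel": [0, 0, 0], "twist": [0, 0, 0]}]'

```text
clock: 4.27
eef_pos: [0.57, 0.1062, 0.1408]
ee_rot: [-2.986, -0.975, 0.001]
force: [-0.1, 0.1, -0.3]
finger_gap: 0.0853
grasp_force: 0.0
```

```bash
python3 - <<'E'
from h import *
import cv2
from workcell import capture
go([.570,.1075,.097],down(-.938))
f=lambda n,x,y:cv2.resize(cv2.cvtColor(capture(n),cv2.COLOR_RGB2BGR)[y:y+100,x:x+100],None,fx=4,fy=4,interpolation=2)
cv2.imwrite("pics/n1.png",np.hstack([f("top",150,135),f("side",180,180)]))
E
```

```text
t 4.27 shift [0.04, -0.05, 2.189] twist [-0.003, 0.008, -0.017] shift_after [0.039, -0.051, 2.189] q [0.056, 0.034, 1.812, -0.0, 1.296, 0.996] pos [0.57, 0.106, 0.141] F [-0.068, 0.07, -0.304] gap 0.08533621675996655 gf 0.0
```

View pics/n1.png

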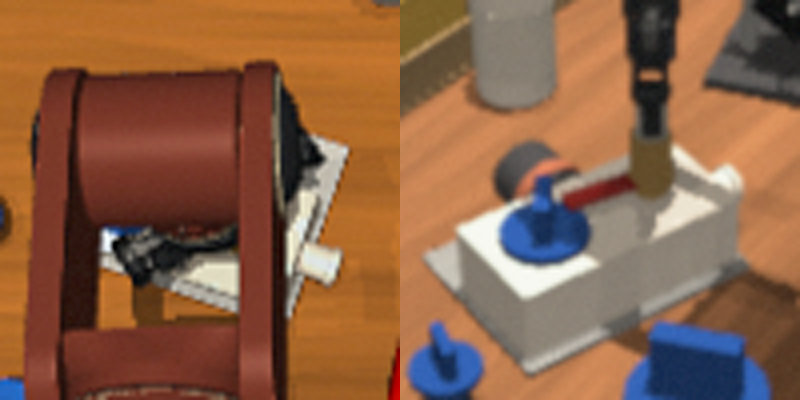

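Seen along the closing line, the near finger stands in front of the nut and centred on it. I'll go down and close.

Call:
carry_out --plan '[{"travel": [0.04, -0.05, 0.7], "twist": [0, 0, 0]}, {"travel": [0, 0, 0.7], "twist": [0, 0, 0]}, {"travel": [0, 0, 0.75], "twist": [0, 0, 0]}, {"travel": [0, 0, 0], "twist": [0, 0, 0]}, {"travel": [0, 0, 0], "twist": [0, 0, 0]}]'

```text
clock: 4.78
eef_pos: [0.569, 0.108, 0.0959]
ee_rot: [-2.985, -0.976, 0.006]
force: [-0.1, 0.0, 1.0]
finger_gap: 0.0852
grasp_force: 0.0
```

Call:
carry_out --plan '[{"travel": [0, 0, 0], "twist": [0, 0, 0]}, {"travel": [0, 0, 0], "twist": [0, 0, 0]}, {"travel": [0, 0, 0], "twist": [0, 0, 0]}, {"travel": [0, 0, 0], "twist": [0, 0, 0]}, {"travel": [0, 0, 0], "twist": [0, 0, 0]}, {"travel": [0, 0, 0], "twist": [0, 0, 0]}, {"travel": [0, 0, 0], "twist": [0, 0, 0]}, {"travel": [0, 0, 0], "twist": [0, 0, 0]}, {"travel": [0, 0, 0], "twist": [0, 0, 0]}, {"travel": [0, 0, 0], "twist": [0, 0, 0]}]' --fingers 1 --force 50

```text
clock: 5.62
eef_pos: [0.5705, 0.1087, 0.0991]
ee_rot: [-2.985, -0.976, -0.001]
force: [-3.4, 1.7, 5.8]
finger_gap: 0.0326
grasp_force: 49.5
```

Call:
carry_out --plan '[{"travel": [0, 0, -0.05], "twist": [0, 0, -0.6]}, {"travel": [0, 0, 0], "twist": [0, 0, -0.6]}, {"travel": [0, 0, 0], "twist": [0, 0, -0.6]}, {"travel": [0, 0, 0], "twist": [0, 0, -0.6]}, {"travel": [0, 0, 0], "twist": [0, 0, -0.6]}, {"travel": [0, 0, 0], "twist": [0, 0, -0.6]}, {"travel": [0, 0, 0], "twist": [0, 0, -0.6]}, {"travel": [0, 0, 0], "twist": [0, 0, -0.6]}, {"travel": [0, 0, 0], "twist": [0, 0, 0]}, {"travel": [0, 0, 0], "twist": [0, 0, 0]}]'

```text
clock: 6.45
eef_pos: [0.5707, 0.1085, 0.0992]
ee_rot: [-2.651, -1.686, -0.002]
force: [0.5, 3.1, 0.5]
finger_gap: 0.0321
grasp_force: 50.3
```

```bash
python3 - <<'E'
from h import *
import cv2
from workcell import capture
go([.570,.1075,.097],down(-.938))
f=lambda n,x,y:cv2.resize(cv2.cvtColor(capture(n),cv2.COLOR_RGB2BGR)[y:y+100,x:x+100],None,fx=4,fy=4,interpolation=2)
cv2.imwrite("pics/n2.png",np.hstack([f("top",150,135),f("side",180,180)]))
E
```

```text
t 6.45 shift [-0.057, -0.009, 0.109] twist [0.002, -0.012, 4.778] shift_after [-0.055, 0.019, 0.109] q [0.059, 0.083, 1.837, 0.001, 1.221, 0.497] pos [0.571, 0.108, 0.099] F [0.506, 3.115, 0.51] gap 0.03205247541097054 gf 50.29391169548035
```

View pics/n2.png

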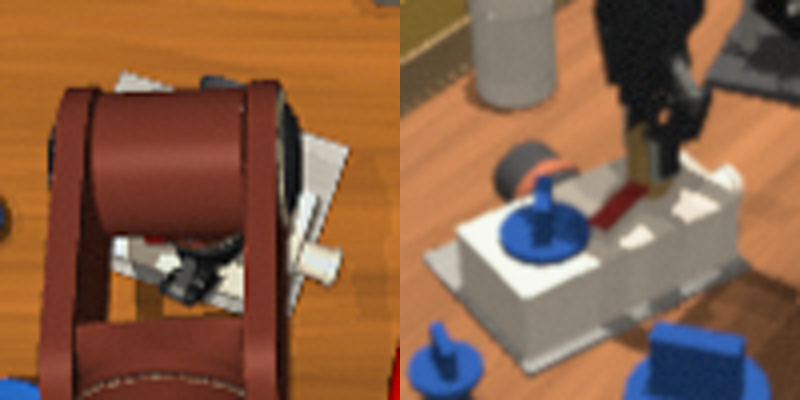

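The tongue is swinging with the nut: in the side crop its end has moved to (601,222). I'll do the remaining turn.

Call:
carry_out --plan '[{"travel": [0, 0, 0], "twist": [0, 0, -0.8]}, {"travel": [0, 0, 0], "twist": [0, 0, -0.8]}, {"travel": [0, 0, 0], "twist": [0, 0, -0.8]}, {"travel": [0, 0, 0], "twist": [0, 0, -0.8]}, {"travel": [0, 0, 0], "twist": [0, 0, -0.8]}, {"travel": [0, 0, 0], "twist": [0, 0, -0.8]}, {"travel": [0, 0, 0], "twist": [0, 0, -0.8]}, {"travel": [0, 0, 0], "twist": [0, 0, -0.8]}, {"travel": [0, 0, 0], "twist": [0, 0, -0.8]}, {"travel": [0, 0, 0], "twist": [0, 0, -0.8]}]'

```text
clock: 7.38
eef_pos: [0.5711, 0.1084, 0.0992]
ee_rot: [1.73, 2.621, 0.003]
force: [2.8, 2.6, -0.9]
finger_gap: 0.0324
grasp_force: 50.1
```

Call:
carry_out --plan '[{"travel": [0, 0, 0], "twist": [0, 0, -0.8]}, {"travel": [0, 0, 0], "twist": [0, 0, -0.8]}, {"travel": [0, 0, 0], "twist": [0, 0, -0.8]}, {"travel": [0, 0, 0], "twist": [0, 0, -0.8]}, {"travel": [0, 0, 0], "twist": [0, 0, -0.3]}, {"travel": [0, 0, 0], "twist": [0, 0, 0]}, {"travel": [0, 0, 0], "twist": [0, 0, 0]}, {"travel": [0, 0, 0], "twist": [0, 0, 0]}]'

```text
clock: 8.05
eef_pos: [0.5713, 0.1085, 0.0992]
ee_rot: [1.228, 2.889, 0.003]
force: [3.4, 3.3, -0.1]
finger_gap: 0.0325
grasp_force: 50.2
```

Call:
carry_out --plan '[{"travel": [0, 0, 0], "twist": [0, 0, 0]}, {"travel": [0, 0, 0], "twist": [0, 0, 0]}, {"travel": [0, 0, 0], "twist": [0, 0, 0]}, {"travel": [0, 0, 0], "twist": [0, 0, 0]}, {"travel": [0, 0, 0], "twist": [0, 0, 0]}, {"travel": [0, 0, 0], "twist": [0, 0, 0]}]' --fingers 0

```text
clock: 8.55
eef_pos: [0.5703, 0.1079, 0.0989]
ee_rot: [1.228, 2.892, -0.0]
force: [-0.7, 0.7, 0.9]
finger_gap: 0.0854
grasp_force: 0.0
```

Call:
carry_out --plan '[{"travel": [0, 0, 0], "twist": [0, 0, 0]}, {"travel": [0, 0, 0], "twist": [0, 0, 0]}, {"travel": [0, 0, -0.8], "twist": [0, 0, 0]}, {"travel": [0, 0, -1], "twist": [0, 0, 0]}, {"travel": [0, 0, -1], "twist": [0, 0, 0]}, {"travel": [0, 0, -1], "twist": [0, 0, 0]}, {"travel": [0, 0, 0], "twist": [0, 0, 0]}, {"travel": [0, 0, 0], "twist": [0, 0, 0]}]'

```text
clock: 9.22
eef_pos: [0.5712, 0.1081, 0.1764]
ee_rot: [1.227, 2.889, 0.002]
force: [-0.2, -0.6, -0.7]
finger_gap: 0.0853
grasp_force: 0.0
```

```bash
python3 - <<'E'
from h import *
import cv2
from workcell import capture
go([.5975,.1935,.18],down(.64))
f=lambda n,x,y:cv2.resize(cv2.cvtColor(capture(n),cv2.COLOR_RGB2BGR)[y:y+100,x:x+100],None,fx=4,fy=4,interpolation=2)
cv2.imwrite("pics/n3.png",np.hstack([f("top",150,135),f("side",180,180)]))
E
```

```text
t 9.22 shift [2.159, 3.91, -0.177] twist [0.024, 0.018, 1.221] shift_after [2.64, 3.603, -0.181] q [0.059, -0.0, 1.784, -0.0, 1.355, -0.709] pos [0.571, 0.108, 0.176] F [-0.232, -0.643, -0.686] gap 0.0852515919764113 gf 0.0
```

View pics/n3.png

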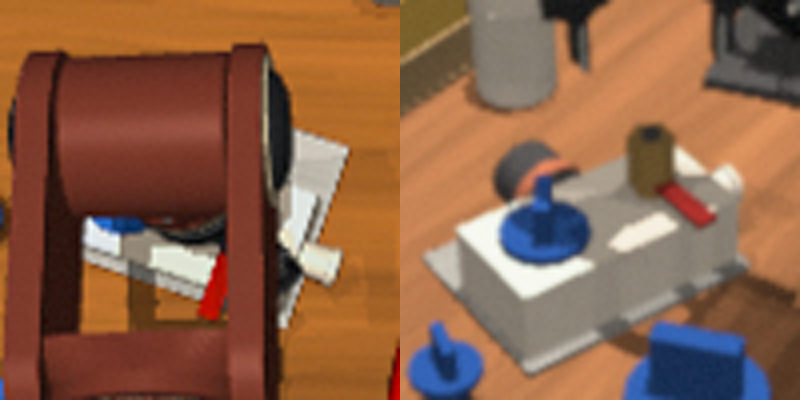

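```bash
python3 - <<'E'
from h import *
W=C['side']['world_to_cam'];c=-W[:3,:3].T@W[:3,3]
d=c[:2]-[.5975,.1935];print('bar heading',np.arctan2(d[1],d[0]))
n=np.array([.5705,.108])
for k,uv in(('side',(256.4,233.6)),('top',(202.6,213.4))):
    p=onz(k,uv,.079);e=p-n;print(k,p,np.hypot(*e),'nut angle',np.arctan2(e[1],e[0])%(2*np.pi)-1.265)
# predict handle top center / ends in side for heading
for h in(-.8,-.93,-1.05):
    for s in(-.02,.02): print(h,proj('side',[.5975+s*np.cos(h),.1935+s*np.sin(h),.103]))
for th in (0,):
  print('side pred rim c',proj('side',[.5975,.1935,.07]),'top',proj('top',[.5975,.1935,.07]))
E
```

```text
bar heading 2.305165214579716
side [0.50893356 0.12660451] 0.06431605106091053 nut angle 1.5831316437355227
top [0.50774114 0.12499048] 0.06501808137536352 nut angle 1.6122038525298075
-0.8 [216.2240761  231.84237828]
-0.8 [215.15916121 222.76220213]
-0.93 [215.25146511 231.89021577]
-0.93 [216.10435069 222.71732283]
-1.05 [214.35975505 231.86367185]
-1.05 [216.97087843 222.74265793]
side pred rim c [216.22744905 236.62645003] top [180.83007518 182.62322285]
```

Nut angle is about 1.6 rad, clear of the strainer. The bar is seen end-on from the side camera, so its heading is about -0.87 and the grip yaw is 0.70.

```bash
python3 -c "
from h import *
go([.5975,.1935,.088],down(.70))"
```

```text
t 9.32 shift [2.102, 3.977, 4.276] twist [-0.014, -0.011, 0.648] shift_after [2.372, 3.819, 4.279] q [0.059, 0.002, 1.787, -0.0, 1.355, -0.709] pos [0.57, 0.108, 0.174] F [0.114, 0.144, -0.884] gap 0.08545332216367607 gf 0.0
```

Call:
carry_out --plan '[{"travel": [0, 0, 0], "twist": [0, 0, 0.65]}, {"travel": [0.6, 0.95, 0], "twist": [0, 0, 0]}, {"travel": [0.6, 0.95, 0], "twist": [0, 0, 0]}, {"travel": [0.6, 0.95, 0], "twist": [0, 0, 0]}, {"travel": [0.6, 0.95, 0], "twist": [0, 0, 0]}, {"travel": [0, 0, 0], "twist": [0, 0, 0]}, {"travel": [0, 0, 0], "twist": [0, 0, 0]}, {"travel": [0, 0, 0], "twist": [0, 0, 0]}]'

```text
clock: 9.98
eef_pos: [0.5967, 0.1932, 0.1732]
ee_rot: [-1.324, -2.847, 0.003]
force: [-0.2, -0.2, -0.1]
finger_gap: 0.0854
grasp_force: 0.0
```

Call:
carry_out --plan '[{"travel": [0, 0, 0.9], "twist": [0, 0, 0]}, {"travel": [0, 0, 0.9], "twist": [0, 0, 0]}, {"travel": [0, 0, 0.9], "twist": [0, 0, 0]}, {"travel": [0, 0, 0.9], "twist": [0, 0, 0]}, {"travel": [0, 0, 0], "twist": [0, 0, 0]}, {"travel": [0, 0, 0], "twist": [0, 0, 0]}, {"travel": [0, 0, 0], "twist": [0, 0, 0]}]'

```text
clock: 10.57
eef_pos: [0.598, 0.1932, 0.1038]
ee_rot: [1.326, 2.847, 0.001]
force: [0.0, 0.4, 0.2]
finger_gap: 0.0852
grasp_force: 0.0
```

```bash
python3 -c "
from h import *
go([.5975,.1935,.088],down(.70))"
```

```text
t 10.57 shift [0.027, -0.008, 0.789] twist [0.007, 0.005, -0.009] shift_after [0.026, -0.008, 0.789] q [0.194, 0.183, 1.717, -0.0, 1.24, -0.505] pos [0.598, 0.193, 0.104] F [0.013, 0.396, 0.243] gap 0.08524415316423335 gf 0.0
```

Call:
carry_out --plan '[{"travel": [0, 0, 0.4], "twist": [0, 0, 0]}, {"travel": [0, 0, 0.35], "twist": [0, 0, 0]}, {"travel": [0, 0, 0], "twist": [0, 0, 0]}, {"travel": [0, 0, 0], "twist": [0, 0, 0]}]'

```text
clock: 10.9
eef_pos: [0.5971, 0.1937, 0.0873]
ee_rot: [-1.325, -2.848, 0.001]
force: [0.0, 0.2, 0.2]
finger_gap: 0.0854
grasp_force: 0.0
```

Call:
carry_out --plan '[{"travel": [0, 0, 0], "twist": [0, 0, 0]}, {"travel": [0, 0, 0], "twist": [0, 0, 0]}, {"travel": [0, 0, 0], "twist": [0, 0, 0]}, {"travel": [0, 0, 0], "twist": [0, 0, 0]}, {"travel": [0, 0, 0], "twist": [0, 0, 0]}, {"travel": [0, 0, 0], "twist": [0, 0, 0]}, {"travel": [0, 0, 0], "twist": [0, 0, 0]}, {"travel": [0, 0, 0], "twist": [0, 0, 0]}, {"travel": [0, 0, 0], "twist": [0, 0, 0]}, {"travel": [0, 0, 0], "twist": [0, 0, 0]}]' --fingers 1 --force 60

```text
clock: 11.73
eef_pos: [0.5978, 0.1938, 0.0882]
ee_rot: [1.325, 2.848, 0.001]
force: [0.6, 0.3, 2.0]
finger_gap: 0.0109
grasp_force: 60.2
```

```bash
python3 -c "
from h import *
go([.5975,.1935,.088],down(.70))"
```

```text
t 11.73 shift [-0.0, -0.021, 0.011] twist [0.006, 0.002, -0.003] shift_after [-0.0, -0.021, 0.011] q [0.195, 0.202, 1.725, 0.0, 1.215, -0.505] pos [0.598, 0.194, 0.088] F [0.59, 0.331, 1.995] gap 0.010878368843953318 gf 60.18193960189819
```

Call:
carry_out --plan '[{"travel": [0, 0, -0.4], "twist": [0, 0, 0]}, {"travel": [0, 0, -0.5], "twist": [0, 0, 0]}, {"travel": [0, 0, -0.5], "twist": [0, 0, 0]}, {"travel": [0, 0, -0.5], "twist": [0, 0, 0]}, {"travel": [0, 0, -0.5], "twist": [0, 0, 0]}, {"travel": [0, 0, -0.5], "twist": [0, 0, 0]}, {"travel": [0, 0, -0.5], "twist": [0, 0, 0]}, {"travel": [0, 0, -0.8], "twist": [0, 0, 0]}, {"travel": [0, 0, -1], "twist": [0, 0, 0]}, {"travel": [0, 0, -1], "twist": [0, 0, 0]}]'

```text
clock: 12.57
eef_pos: [0.5972, 0.1937, 0.2129]
ee_rot: [-1.325, -2.848, 0.001]
force: [0.1, -1.0, -1.6]
finger_gap: 0.0105
grasp_force: 59.8
```

Call:
carry_out --plan '[{"travel": [0, 0, -1], "twist": [0, 0, 0]}, {"travel": [0, 0, -1], "twist": [0, 0, 0]}, {"travel": [0, 0, -1], "twist": [0, 0, 0]}, {"travel": [0, 0, -1], "twist": [0, 0, 0]}, {"travel": [0, 0, -1], "twist": [0, 0, 0]}, {"travel": [0, 0, -1], "twist": [0, 0, 0]}, {"travel": [0, 0, -1], "twist": [0, 0, 0]}, {"travel": [0, 0, 0], "twist": [0, 0, 0]}, {"travel": [0, 0, 0], "twist": [0, 0, 0]}, {"travel": [0, 0, 0], "twist": [0, 0, 0]}]'

```text
clock: 13.4
eef_pos: [0.5972, 0.1936, 0.3507]
ee_rot: [-1.325, -2.847, 0.001]
force: [-0.2, 0.7, -0.6]
finger_gap: 0.0108
grasp_force: 59.9
```

```bash
cat >> h.py <<'E'
th=.313; view=np.array([.5513,-.1838,.1821])
zc=np.array([-np.cos(th)*np.sin(np.radians(35)),-np.sin(th)*np.sin(np.radians(35)),np.cos(np.radians(35))])
def Rpres(roll):
    z=-zc; x0=np.array([-np.sin(th),np.cos(th),0]); y0=np.cross(z,x0)
    x=np.cos(roll)*x0+np.sin(roll)*y0; return np.column_stack([x,np.cross(z,x),z])
E
python3 - <<'E'
from h import *
import cv2
from workcell import capture
s=readout.state();R0=Ro.from_rotvec(s["ee_rot"])
r=min(np.linspace(-np.pi,np.pi,361),key=lambda r:(R0.inv()*Ro.from_matrix(Rpres(r))).magnitude());print('roll',r)
go(view+.16*zc,Rpres(r))
f=lambda n,x,y,w,h:cv2.resize(cv2.cvtColor(capture(n),cv2.COLOR_RGB2BGR)[y:y+h,x:x+w],None,fx=3,fy=3,interpolation=2)
cv2.imwrite("pics/n4.png",np.hstack([f("top",140,80,130,170),f("side",140,90,130,170)]))
E
```

```text
roll -0.3839724354387526
t 13.4 shift [-11.231, -18.154, 1.894] twist [-5.419, -2.2, 0.025] shift_after [-11.728, -17.014, -5.678] q [0.195, 0.019, 1.474, -0.0, 1.65, -0.505] pos [0.597, 0.194, 0.351] F [-0.175, 0.72, -0.572] gap 0.01080897369794524 gf 59.88188445568085
```

View pics/n4.png

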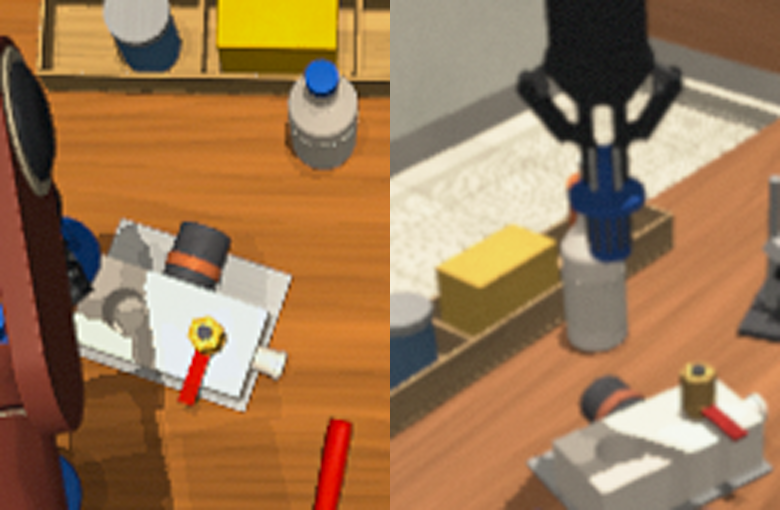

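The strainer is out and held upright, and the tongue is aside. Next I carry it over to the camera.

Call:
carry_out --plan '[{"travel": [-0.56, -0.91, 0], "twist": [0, 0, 0]}, {"travel": [-0.56, -0.91, 0], "twist": [0, 0, 0]}, {"travel": [-0.56, -0.91, 0], "twist": [0, 0, 0]}, {"travel": [-0.56, -0.91, 0], "twist": [0, 0, 0]}, {"travel": [-0.56, -0.91, 0], "twist": [0, 0, 0]}, {"travel": [-0.56, -0.91, 0], "twist": [0, 0, 0]}, {"travel": [-0.56, -0.91, 0], "twist": [0, 0, 0]}, {"travel": [-0.56, -0.91, 0], "twist": [0, 0, 0]}, {"travel": [-0.56, -0.91, 0], "twist": [0, 0, 0]}, {"travel": [-0.56, -0.91, 0], "twist": [0, 0, 0]}]'

```text
clock: 14.33
eef_pos: [0.5295, -0.01, 0.35]
ee_rot: [-1.324, -2.846, 0.001]
force: [0.6, -0.6, 0.1]
finger_gap: 0.0113
grasp_force: 59.8
```

Call:
carry_out --plan '[{"travel": [-0.56, -0.91, 0], "twist": [0, 0, 0]}, {"travel": [-0.56, -0.91, 0], "twist": [0, 0, 0]}, {"travel": [-0.56, -0.91, 0], "twist": [0, 0, 0]}, {"travel": [-0.56, -0.91, 0], "twist": [0, 0, 0]}, {"travel": [-0.56, -0.91, 0], "twist": [0, 0, 0]}, {"travel": [-0.56, -0.91, 0], "twist": [0, 0, 0]}, {"travel": [-0.56, -0.91, 0], "twist": [0, 0, 0]}, {"travel": [-0.56, -0.91, 0], "twist": [0, 0, 0]}, {"travel": [-0.56, -0.91, 0], "twist": [0, 0, 0]}, {"travel": [-0.56, -0.91, 0], "twist": [0, 0, 0]}]'

```text
clock: 15.17
eef_pos: [0.4625, -0.2127, 0.3501]
ee_rot: [-1.324, -2.846, -0.001]
force: [0.7, -0.4, 0.2]
finger_gap: 0.0113
grasp_force: 59.8
```

Call:
carry_out --plan '[{"travel": [0, 0, 0], "twist": [-0.54, -0.22, 0]}, {"travel": [0, 0, 0], "twist": [-0.54, -0.22, 0]}, {"travel": [0, 0, 0], "twist": [-0.54, -0.22, 0]}, {"travel": [0, 0, 0], "twist": [-0.54, -0.22, 0]}, {"travel": [0, 0, 0], "twist": [-0.54, -0.22, 0]}, {"travel": [0, 0, 0], "twist": [-0.54, -0.22, 0]}, {"travel": [0, 0, 0], "twist": [-0.54, -0.22, 0]}, {"travel": [0, 0, 0], "twist": [-0.54, -0.22, 0]}, {"travel": [0, 0, 0], "twist": [-0.54, -0.22, 0]}, {"travel": [0, 0, 0], "twist": [-0.54, -0.22, 0]}]'

```text
clock: 16.0
eef_pos: [0.463, -0.2118, 0.3503]
ee_rot: [1.113, 2.39, 0.569]
force: [0.1, 0.0, -0.8]
finger_gap: 0.0109
grasp_force: 59.8
```

```bash
python3 -c "
from h import *
go(view+.13*zc,Rpres(-.384))"
```

```text
t 16.0 shift [0.358, -0.968, 3.045] twist [0.017, -0.007, 0.015] shift_after [0.359, -0.964, 3.047] q [-0.866, -0.522, 2.002, 0.567, 1.427, -1.58] pos [0.463, -0.212, 0.35] F [0.05, 0.017, -0.803] gap 0.010881867588887558 gf 59.8405659198761
```

Call:
carry_out --plan '[{"travel": [0.12, -0.32, 0], "twist": [0, 0, 0]}, {"travel": [0.12, -0.32, 0.5], "twist": [0, 0, 0]}, {"travel": [0.12, -0.33, 0.6], "twist": [0, 0, 0]}, {"travel": [0, 0, 0.7], "twist": [0, 0, 0]}, {"travel": [0, 0, 0.7], "twist": [0, 0, 0]}, {"travel": [0, 0, 0.7], "twist": [0, 0, 0]}, {"travel": [0, 0, 0.7], "twist": [0, 0, 0]}, {"travel": [0, 0, 0.6], "twist": [0, 0, 0]}, {"travel": [0, 0, 0], "twist": [0, 0, 0]}, {"travel": [0, 0, 0], "twist": [0, 0, 0]}]'

```text
clock: 16.83
eef_pos: [0.4964, -0.201, 0.2642]
ee_rot: [1.113, 2.395, 0.568]
force: [0.0, -0.3, -0.1]
finger_gap: 0.011
grasp_force: 59.9
```

```bash
python3 - <<'E'
from h import *
import cv2
from workcell import capture
go(view+.076*zc,Rpres(-.384))
s=readout.state();R=Ro.from_rotvec(s["ee_rot"]).as_matrix();p=s["eef_pos"]
X=lambda z:p+R@[0,0,.076-z]
f=lambda n,x,y,w,h:cv2.resize(cv2.cvtColor(capture(n),cv2.COLOR_RGB2BGR)[y:y+h,x:x+w],None,fx=5,fy=5,interpolation=2)
cv2.imwrite("pics/n5.png",np.hstack([f("top",260,140,80,100),f("side",250,95,80,100)]))
for z in(0,.05,.058): print(z,'top crop',(proj('top',X(z))-[260,140]+.5)*5-.5,'side crop',(proj('side',X(z))-[250,95]+.5)*5-.5+[400,0])
E
```

```text
t 16.83 shift [-0.033, -0.006, 1.212] twist [-0.011, -0.039, 0.024] shift_after [-0.028, -0.008, 1.212] q [-0.787, -0.424, 2.076, 0.57, 1.244, -1.607] pos [0.496, -0.201, 0.264] F [0.03, -0.302, -0.062] gap 0.01100926632561736 gf 59.858567118644714
0 top crop [296.52437164 305.36012972] side crop [688.65128979 267.85903651]
0.05 top crop [330.64337819 352.55620664] side crop [739.4107075 215.1598805]
0.058 top crop [336.4184872  360.54478886] side crop [747.74622548 206.5058261 ]
```

View pics/n5.png

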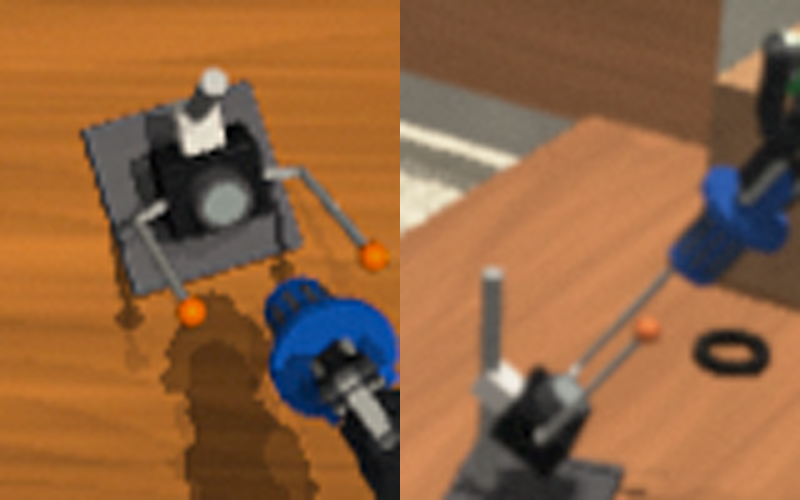

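The picture shows the strainer in line with the lens and the foot about 24 mm short. Projected model points fall on the observed rim and foot. I'll go to the final position, then fit the silhouette in both views.

Call:
carry_out --plan '[{"travel": [0, 0, 0.3], "twist": [0, 0, 0]}, {"travel": [0, 0, 0.3], "twist": [0, 0, 0]}, {"travel": [0, 0, 0.3], "twist": [0, 0, 0]}, {"travel": [0, 0, 0.3], "twist": [0, 0, 0]}, {"travel": [0, 0, 0], "twist": [0, 0, 0]}, {"travel": [0, 0, 0], "twist": [0, 0, 0]}, {"travel": [0, 0, 0], "twist": [0, 0, 0]}, {"travel": [0, 0, 0], "twist": [0, 0, 0]}]'

```text
clock: 17.6
eef_pos: [0.5097, -0.1979, 0.247]
ee_rot: [1.112, 2.391, 0.565]
force: [-0.1, 0.0, -0.1]
finger_gap: 0.0107
grasp_force: 59.9
```

```bash
cat > fit.py <<'E'
from h import *
import cv2
from scipy.optimize import minimize
from workcell import capture
np.set_printoptions(precision=4,suppress=True)
K=4;box={'top':(265,155),'side':(250,95)};obs={};val={};tip={}
for n in box:
    im=capture(n);cv2.imwrite(f"pics/f_{n}.png",im[:,:,::-1]);x,y=box[n]
    b=cv2.resize(im[y:y+90,x:x+90],None,fx=K,fy=K,interpolation=cv2.INTER_CUBIC).astype(int)
    m=(b[...,2]>b[...,0]+45)&(b[...,2]>b[...,1]+25);obs[n]=m.astype(np.float32)
    o=(b[...,0]>190)&(b[...,1]<140)&(b[...,2]<60)&(b[...,0]-b[...,1]>105)
    k,l,st,ce=cv2.connectedComponentsWithStats(o.astype(np.uint8));print(n,'orange',[(s[4],np.round((c+.5)/K-.5+[x,y],2)) for s,c in zip(st[1:],ce[1:]) if s[4]>60])
a=np.linspace(0,2*np.pi,40)
def cyl(r,z0,z1): return np.array([[r*np.cos(t),r*np.sin(t),z] for z in(z0,z1) for t in a])
parts=[cyl(.018,0,.05),cyl(.032,.05,.058)]
def pose(v): return np.array(v[:3])/1000+view, Ro.from_matrix(F)*Ro.from_rotvec([v[3]/100,v[4]/100,0])
yc=np.array([-np.sin(th),np.cos(th),0]);F=np.column_stack([np.cross(yc,zc),yc,zc])
def mask(n,v):
    p,R=pose(v);M=np.zeros(obs[n].shape,np.uint8)
    for c in parts:
        uv=np.array([proj(n,p+q) for q in R.apply(c)]);uv=((uv-box[n]+.5)*K-.5)
        cv2.fillConvexPoly(M,cv2.convexHull(np.round(uv*16).astype(np.int32)),1,shift=4)
    return M.astype(np.float32)
def cost(v):
    c=0
    for n in box:
        p,R=pose(v)
        # ignore area hidden by gripper/handle: beyond rim top near axis
        M=mask(n,v);W=np.ones_like(M)
        h=np.array([proj(n,p+R.apply(np.array([dx,dy,z]))) for z in(.056,.13) for dx in(-.024,.024) for dy in(-.024,.024)])
        cv2.fillConvexPoly(W,cv2.convexHull(np.round(((h-box[n]+.5)*K-.5)).astype(np.int32)),0)
        c+=(cv2.GaussianBlur(M-obs[n],(0,0),1.5)**2*W).sum()
    return c
best=None
for s in([0]*5,[2,2,-2,3,-3],[-2,-2,2,-3,3]):
    r=minimize(cost,s,method='Nelder-Mead',options=dict(initial_simplex=np.array([s]+[np.array(s)+4*np.eye(5)[i] for i in range(5)]),maxfev=500,xatol=.03))
    print(r.x,r.fun)
    if best is None or r.fun<best.fun: best=r
print('axis zc-err deg',best.x[3:]*.573,'offset cam axes mm',F.T@best.x[:3])
go(view+.076*zc,Rpres(-.384))
for n in box:
    e=np.dstack([obs[n]*255,mask(n,best.x)*255,0*obs[n]]);cv2.imwrite(f"pics/o_{n}.png",e)
E
python3 fit.py; python3 -c "
import cv2,numpy as np
r=[np.vstack([cv2.imread(f'pics/o_{n}.png'),])for n in('top','side')]
q=[cv2.resize(cv2.imread(f'pics/f_{n}.png')[y:y+90,x:x+90],None,fx=4,fy=4)for n,x,y in(('top',265,155),('side',250,95))]
cv2.imwrite('pics/v6.png',cv2.resize(np.vstack([np.hstack(r),np.hstack(q)]),None,fx=.83,fy=.83))"
```

```text
top orange [(np.int32(274), array([334.45, 190.76])), (np.int32(270), array([298.02, 201.82]))]
side orange []
[-3.2213 -1.121   5.4447  2.0373  0.3594] 1980.107421875
[-3.3834 -1.1023  6.0416  3.0545  1.1912] 2004.59228515625
[-2.9024 -2.4692  5.2531 -0.5914  1.2126] 1972.3876953125
axis zc-err deg [-0.3389  0.6948] offset cam axes mm [ 0.1282 -1.4555  6.323 ]
t 17.7 shift [0.053, -0.045, 0.119] twist [-0.002, 0.005, 0.029] shift_after [0.053, -0.045, 0.119] q [-0.761, -0.387, 2.079, 0.573, 1.191, -1.607] pos [0.51, -0.198, 0.247] F [0.059, -0.46, -0.682] gap 0.011086549999521328 gf 59.85931098461151[ WARN:0@6.411] global loadsave.cpp:1063 imwrite_ Unsupported depth image for selected encoder is fallbacked to CV_8U.
```

View pics/v6.png

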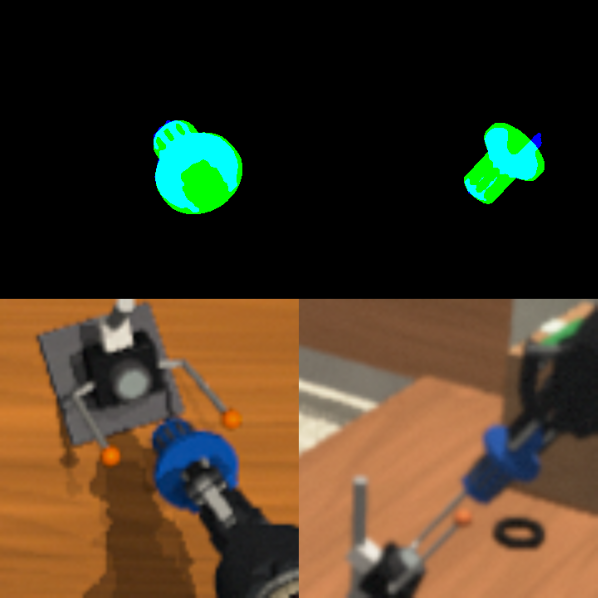

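The silhouette overlays well, but the thresholds are rough because the dark slots were missed. I'll refine the tip centroids using the unobstructed first pictures, and clean up the mask.

```bash
python3 - <<'E'
from h import *
import cv2
np.set_printoptions(precision=4,suppress=True)
t={}
for n,pts in(('top',[(298,202),(334.5,191)]),('side',[(299,160.5),(306,146)])):
    im=cv2.imread(f"pics/{n}0.png")[:,:,::-1].astype(float)
    for k,(u,v) in zip('AB',pts):
        x,y=int(u)-6,int(v)-6;b=im[y:y+13,x:x+13]
        bg=np.median(b.reshape(-1,3),0); w=(b[...,0]-b[...,2])-(bg[0]-bg[2]) 
        w=np.clip(w-.35*w.max(),0,None);w=np.clip(w,0,.4*w.max())
        yy,xx=np.mgrid[y:y+13,x:x+13]
        if n=='side': w[(yy-v)>(6)]=0
        m=((xx-u)**2+(yy-v)**2<25);w=w*m
        t[n+k]=np.array([(w*xx).sum(),(w*yy).sum()])/w.sum();print(n,k,t[n+k],'hand',u,v)
P={k:tri(t['top'+k],t['side'+k]) for k in'AB'};print(P);a,b=P['A'][0],P['B'][0];d=a-b
print((a+b)/2,np.linalg.norm(d),np.arctan2(d[1],d[0])-np.pi/2)
E
sed -i 's/m=(b\[...,2\].*;obs/m=cv2.morphologyEx(((b[...,2]>b[...,0]+18)\&(b[...,2]>b[...,1]+12)).astype(np.uint8),cv2.MORPH_CLOSE,np.ones((7,7),np.uint8));k,l,st,ce=cv2.connectedComponentsWithStats(m);m=l==1+st[1:,4].argmax();obs/' fit.py
python3 fit.py 2>/dev/null; python3 -c "
import cv2,numpy as np
r=[np.vstack([cv2.imread(f'pics/o_{n}.png')[80:300,100:360]])for n in('top','side')]
cv2.imwrite('pics/v7.png',np.hstack(r))"
```

```text
top A [298.0676 201.8695] hand 298 202
top B [334.735  190.7941] hand 334.5 191
side A [299.2568 159.7409] hand 299 160.5
side B [305.8624 145.1388] hand 306 146
{'A': (array([ 0.5354, -0.1364,  0.1841]), np.float64(0.014676248863963792)), 'B': (array([ 0.5664, -0.2317,  0.185 ]), np.float64(0.17878727237842895))}
[ 0.5509 -0.184   0.1846] 0.10020464156529606 0.3142049745269566
top orange [(np.int32(274), array([334.45, 190.76])), (np.int32(271), array([298.02, 201.82]))]
side orange []
[-2.5683 -1.6068  3.7329  0.5452  0.7439] 399.9359130859375
[-2.0796 -0.2769  5.3202  2.8319 -1.1715] 432.2536926269531
[-2.1953 -2.2397  4.0683 -0.8039  0.4222] 413.1385498046875
axis zc-err deg [0.3124 0.4262] offset cam axes mm [-0.2658 -0.7379  4.7432]
t 17.8 shift [0.05, -0.043, 0.117] twist [-0.002, 0.004, 0.028] shift_after [0.05, -0.043, 0.117] q [-0.761, -0.387, 2.079, 0.573, 1.191, -1.607] pos [0.51, -0.198, 0.247] F [-0.964, 0.883, -0.846] gap 0.011392052908284354 gf 59.859017729759216
```

View pics/v7.png

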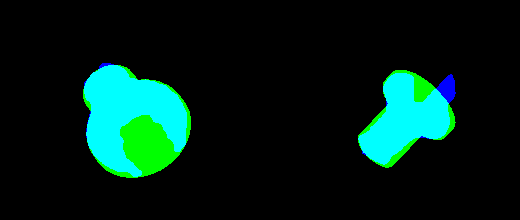

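The refined midpoint is (0.5509, -0.184, 0.1846). The axis error is under 0.6° and the foot is about 2 mm off. One small nudge, then a settle.

Call:
carry_out --plan '[{"travel": [0.01, 0.05, 0.08], "twist": [0, 0, 0]}, {"travel": [0, 0, 0], "twist": [0, 0, 0]}, {"travel": [0, 0, 0], "twist": [0, 0, 0]}, {"travel": [0, 0, 0], "twist": [0, 0, 0]}, {"travel": [0, 0, 0], "twist": [0, 0, 0]}, {"travel": [0, 0, 0], "twist": [0, 0, 0]}, {"travel": [0, 0, 0], "twist": [0, 0, 0]}, {"travel": [0, 0, 0], "twist": [0, 0, 0]}, {"travel": [0, 0, 0], "twist": [0, 0, 0]}, {"travel": [0, 0, 0], "twist": [0, 0, 0]}]'

```text
clock: 18.63
eef_pos: [0.511, -0.1967, 0.2458]
ee_rot: [1.113, 2.391, 0.566]
force: [0.6, 0.2, -1.2]
finger_gap: 0.0112
grasp_force: 59.9
```

```bash
sed -i 's/view=np.array.*/view=np.array([.5509,-.184,.1846])/' h.py; python3 fit.py 2>/dev/null
```

```text
top orange [(np.int32(274), array([334.47, 190.77])), (np.int32(268), array([298.03, 201.84]))]
side orange []
[-0.2989  0.2435  0.7362  0.0948 -0.1148] 435.79095458984375
[ 0.1156  1.0626  0.8102  2.7479 -2.0099] 443.0061340332031
[-0.0422 -0.8782  0.3069 -0.8194  0.3938] 441.3958740234375
axis zc-err deg [ 0.0543 -0.0658] offset cam axes mm [0.2508 0.3237 0.7232]
t 18.73 shift [0.009, -0.041, -0.09] twist [-0.002, 0.0, 0.027] shift_after [0.009, -0.041, -0.09] q [-0.757, -0.385, 2.079, 0.573, 1.187, -1.605] pos [0.511, -0.197, 0.246] F [0.6, 0.251, -0.864] gap 0.011270203873055964 gf 59.859405755996704
```

The foot is within about 1 mm of the midpoint and the axis is within a few tenths of a degree, held still. I'm handing in.

```bash
python3 -c "
from workcell import ticket
print(ticket.job_done())"
```

```text
the job is handed in; nothing more can be done
None
```

The job is handed in: the nut is turned to about 1.6 rad with its tongue clear, and the middle-sized strainer is out of the pump and held still with its foot about 1 mm from the midpoint between the orange tips, pointing into the lens, at 18.7 s of the 53 s allowed.

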